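# Work the capping lever through the guard window

## Task

Only one of the three stations of the capping press has a vial in its nest; the other two hold short steel plugs. Reach down through the guard window of the station with the vial, press its lever fully down with the fingertips without touching the guard frame, keep it down for a good second, then let it come fully up again and draw back out. Leave the other two levers alone, and do not pick up or shift the vial, the plugs or anything standing around: nothing is to be gripped.

Things in the scene. Friction and masses are not known exactly. Their poses are not given: they have to be found in the camera images.
- press: bench capping press with three stations side by side: grey base plate 210 (x) by 300 (y) mm, its top 15 mm above the worktop, fixed to the worktop. Origin: centre of the underside of the base, on the worktop. Its +x points to its rear (away from the robot when its yaw is 0), +y to its left, z up. It stands turned by up to 0.35 rad either way
- guard: the steel guard frame over the levers, fixed to the press (same origin and axes as the press). Its flat top is 6 mm thick, upper face 130 mm above the worktop, and spans 282 mm in y and x = -57 to +103 mm; the rear part (x over 25 mm) is a closed hood. The front part has three windows, each 70 mm (x) by 80 mm or more (y), divided by bars 10 mm wide. Four thin posts carry its front edge; its sides and rear are plates
- vial: the vial in the press: glass vial with a flip-off cap, 26 mm thick, 54 mm high, standing in one of the three nests in front of the guard, under that lever's nose. Origin: centre of its underside (15 mm above the worktop). Which nest it stands in varies
- plug_a: short steel blanking plug, 26 mm thick, 22 mm high, standing in one of the two nests without the vial (it marks an idle station). Origin: centre of its underside
- plug_b: short steel blanking plug, 26 mm thick, 22 mm high, standing in one of the two nests without the vial (it marks an idle station). Origin: centre of its underside
- lever_left (a joint): the left station's lever (y = +90 mm on the press; left and right as seen from the front of the press): a steel bar along the press's x with its hinge at x = +75 mm, 105 mm above the worktop, under the hood, and its nose with the capping head over the nest. Value in rad: 0 up at rest, 0.18 at the bottom stop; a spring returns it. Pressing at the pad takes about 1.5 N at first and 5.5 N at the bottom; the pad travels 15 mm down
- pad_left (a point): centre of the top of the left lever's black press pad (36 by 36 mm), under the middle of its window: at rest 114 mm above the worktop, 16 mm below the guard's upper face; about 99 mm above the worktop when fully down. Moves with the lever
- window_left (a point): centre of the left window, level with the guard's upper face (130 mm above the worktop), straight above the resting pad. The opening reaches 35 mm from it in x and 40 mm in y (press axes)
- nest_left (a point): centre of the left nest's floor, 15 mm above the worktop, 60 mm in front of the window's centre; the nest is a steel ring 6 mm high, 39 mm outside, 30 mm inside
- lever_middle (a joint): the middle station's lever (y = 0 mm on the press; left and right as seen from the front of the press): a steel bar along the press's x with its hinge at x = +75 mm, 105 mm above the worktop, under the hood, and its nose with the capping head over the nest. Value in rad: 0 up at rest, 0.18 at the bottom stop; a spring returns it. Pressing at the pad takes about 1.5 N at first and 5.5 N at the bottom; the pad travels 15 mm down
- pad_middle (a point): centre of the top of the middle lever's black press pad (36 by 36 mm), under the middle of its window: at rest 114 mm above the worktop, 16 mm below the guard's upper face; about 99 mm above the worktop when fully down. Moves with the lever
- window_middle (a point): centre of the middle window, level with the guard's upper face (130 mm above the worktop), straight above the resting pad. The opening reaches 35 mm from it in x and 40 mm in y (press axes)
- nest_middle (a point): centre of the middle nest's floor, 15 mm above the worktop, 60 mm in front of the window's centre; the nest is a steel ring 6 mm high, 39 mm outside, 30 mm inside
- lever_right (a joint): the right station's lever (y = -90 mm on the press; left and right as seen from the front of the press): a steel bar along the press's x with its hinge at x = +75 mm, 105 mm above the worktop, under the hood, and its nose with the capping head over the nest. Value in rad: 0 up at rest, 0.18 at the bottom stop; a spring returns it. Pressing at the pad takes about 1.5 N at first and 5.5 N at the bottom; the pad travels 15 mm down
- pad_right (a point): centre of the top of the right lever's black press pad (36 by 36 mm), under the middle of its window: at rest 114 mm above the worktop, 16 mm below the guard's upper face; about 99 mm above the worktop when fully down. Moves with the lever
- window_right (a point): centre of the right window, level with the guard's upper face (130 mm above the worktop), straight above the resting pad. The opening reaches 35 mm from it in x and 40 mm in y (press axes)
- nest_right (a point): centre of the right nest's floor, 15 mm above the worktop, 60 mm in front of the window's centre; the nest is a steel ring 6 mm high, 39 mm outside, 30 mm inside
- spare_vial: a second vial of the same kind (26 mm thick, 54 mm high) standing on the worktop itself left of the press, not in the press; a bystander. Origin: centre of its underside
- tweezers: steel tweezers 128 mm long lying on the worktop in front of the press; a bystander. Origin: centre of the underside
- gauze_pack: flat paper gauze pack 52x75x9 mm lying right of the press; a bystander. Origin: centre of the underside
- steel_cup: small steel cup 56 mm wide, 64 mm high, standing to the right of the work; a bystander. Origin: centre of the underside
- iodine_bottle: brown bottle 48 mm wide, 105 mm high, standing to the left of the work; a bystander. Origin: centre of the underside

How it is judged:
On the way:
1. the lever of the station that holds the vial is pressed fully down through its window and kept there (((horizontal distance between vial and nest_left below 0.012 m and value of joint lever_left above 0.155 rad and horizontal distance between the grasp point and window_left below 0.045 m) or (horizontal distance between vial and nest_middle below 0.012 m and value of joint lever_middle above 0.155 rad and horizontal distance between the grasp point and window_middle below 0.045 m) or (horizontal distance between vial and nest_right below 0.012 m and value of joint lever_right above 0.155 rad and horizontal distance between the grasp point and window_right below 0.045 m))), for 0.6 s.
At the end, for the whole second after the job is handed in: The vial's lever has been held at more than 0.155 rad of its 0.18 rad stroke for at least 0.6 s, by fingers inside its window; now all three levers are up (under 0.02 rad), and the vial (upright within 0.1 rad) and both plugs are at rest in their nests, within 10 mm of where they were (value of joint each of lever_left, lever_middle, lever_right below 0.02 rad and distance of each of vial, plug_a, plug_b from where it was at the start of the episode below 0.01 m and angle between vial's own z axis and vertical below 0.1 rad and linear speed of vial below 0.02 m/s and (horizontal distance between vial and nest_left below 0.012 m or horizontal distance between vial and nest_middle below 0.012 m or horizontal distance between vial and nest_right below 0.012 m)); the robot touches nothing.
It fails at once if the robot touches the guard frame (over 0.5 N) (contact force between guard and the fingers above 0.5 N or contact force between guard and the arm above 0.5 N).
It fails at once if a lever whose nest does not hold the vial is pressed (over 0.05 rad) ((not (horizontal distance between vial and nest_left below 0.012 m) and value of joint lever_left above 0.05 rad) or (not (horizontal distance between vial and nest_middle below 0.012 m) and value of joint lever_middle above 0.05 rad) or (not (horizontal distance between vial and nest_right below 0.012 m) and value of joint lever_right above 0.05 rad)).
It fails at once if the vial or a plug is lifted or shifted (over 12 mm) (distance of any of vial, plug_a, plug_b from where it was at the start of the episode above 0.012 m).
It fails at once if a bystander is lifted or shifted (over 20 mm) (distance of any of spare_vial, tweezers, gauze_pack, steel_cup, iodine_bottle from where it was at the start of the episode above 0.02 m).
It also fails if it takes over 32 s, if anything falls off the work surface, if the arm or the gripper's body presses on something with over 40 N, if the wrist force passes 120 N, or if a joint passes its speed limit or range.

## Robot

A 7-joint arm with a two-finger parallel gripper is mounted at the origin on a cart in front of the work surface, level with it; the furniture and walls round the work are solid. World frame = base frame: x ahead of the robot, y to its left, z up, the work surface at z = 0. Lengths are in m, angles in rad, forces in N, time in s.
With the tool pointing down it reaches from about 0.425 to 0.875 m from the base axis. Payload 8.4 kg.
Tool frame: the origin (TCP) lies midway between the tips of the shut fingers; the grasp point (between the pads) lies 19 mm behind it; z points along the fingers, y is the line along which they close (so a half turn about z gives the same grasp; the last joint's range is limited). The gripper opens to 87 mm and grips with 3 to 60 N. Pads are 19 mm wide; open, the fingers measure 117 mm over their backs; the gripper's body (75 mm by 190 mm) begins 51 mm behind the grasp point.
Start: joints at [1.152, 0.333, 0.04, 1.465, -0.013, 1.343, -0.059], TCP at [0.204, -0.617, 0.223] pointing down, gripper open.
Joint ranges: [-2.58, 2.58], [-0.38, 2.09], [-1.3, 1.39], [0.25, 2.4], [-1.5, 4.64], [0.08, 2.09], [-2.65, 2.65]. Speed limits (rad/s): [2.22, 2.22, 2.79, 2.79, 3.14, 3.14, 3.14].

## Interface

Orientations are given as a unit quaternion [w, x, y, z].
In Python, from station import * gives the robot as it stands.
- The arm moves only by the tool servo_tool, never from a script. Its argument "series" is a list that holds one entry, the list of rows, each a list of 5 numbers: the shift along the tool's x, y, z in cm, then the turn about the tool's z in rad, then the opening, from -1 (shut) to 1 (fully open). A call has 1 to 10 rows; each row is the pose to reach, as a shift and turn from the pose commanded when the call began, along the tool's axes at that moment; what a row does not reach only later rows make up. A row lasts 1/10 s, in which the tool goes at most 50 mm and 8.59 degrees, less where a joint would pass 70% of its speed; a pose out of reach is approached as far as the arm can. A call with a gripper value outside its range is refused whole. The fingers move at their own pace and stop on an object; the grip force is fixed at half the most. Time passes only in rows, so rows that repeat a pose let the fingers close. It gives the time, the measured TCP pose, the force, the opening and the grip force at its end, in the units of the state.
- state(): the state, without advancing time (a new reading comes with each control period).
- read_camera(name): name is "scene" or "top" or "wrist"; returns the picture (420x560x3 uint8, red, green, blue); there is no depth.
- get_calibration(name): a dict with "fx", "fy", "cx", "cy" (pixels), "cam_to_world" (4x4, takes a point from camera to world coordinates). Camera axes: x right, y up, looking along -z (the intrinsics and any distortion apply to the point x, -y, -z); pixel columns grow to the right and rows downward; lengths in m; the calibration is good to about 2 mm. A picture is of the moment at which its call begins: read the wrist's pose just before it. get_calibration takes no time and is no camera call; for the wrist camera it gives the pose at the moment of the call.
- job_done(): hands the job in; it is judged then, once.
Trained networks look in the newest picture that a camera, given by its name, has taken for a name from the list of things; names that differ only in an ending like _2 or _b are one class to them, and where a whole thing is asked for, a point or a joint stands for the part that bears it (a point fixed in the world has none). Each returns a list of dicts, best first, with "score" (0 to 1); they miss things now and then, are a little off and sometimes report something else, mostly with a low value. They report only what shows in the picture. A call takes as long as a camera call.
- recognise(camera, thing): "point" ([x, y, z] in m, in world coordinates, good to about 4 mm: the middle of the surface that is visible of it).
- trace(camera, thing): "mask" (420x560 bool, what is visible of it).
The state is a dict: "time": time; "joint_pos": joint angles; "qd": joint speeds; "joint_efforts": joint torques, N m; "tcp_pos": TCP position; "tcp_rot": TCP orientation; "force": force on the tool from outside, world axes, zero at the start; "torque": the same for the moment, N m; "opening": opening from 0.0 (shut) to 1.0 (fully open); "finger_force": force on a finger pad.
Only numpy, scipy, OpenCV 4.12 (cv2) and the standard library are available. Lean on these libraries where they do the work, as an engineer would, in place of code of your own. Each camera call takes 0.05 s, during which the arm holds its last target. There are 200 camera calls.

## Working session

There is one attempt and no reset: what is moved stays moved. The work goes in short steps, Python scripts to look and compute and a tool call to move; the robot and the scene stay as the last step left them, time stands still between calls to the robot, and variables do not carry over. Pictures are saved under pics/ and viewed, at most 10 in all, crops included, and the job is handed in when it is done.

Besides the shell and the picture viewer there is one more tool, called after ">>>" as a command line: name --argument value ..., lists and objects as JSON in quotes. servo_tool: Moves the arm, as the interface text tells. Its arguments: {"type":"object","properties":{"series":{"type":"array"}},"required":["series"]}

```bash
mkdir -p pics; python3 - <<'E'
from station import *
import cv2,numpy as np
s=state();print(s['time'],s['tcp_pos'],s['tcp_rot'],s['opening'])
ims=[]
for c in ("top","scene"):
    im=read_camera(c);cv2.imwrite(f"pics/{c}0.png",im[:,:,::-1])
    for t in ("vial","plug_a","pad_left","press","guard","nest_left") if c=="top" else ("vial","plug_a","pad_left"):
        print(c,t,[(np.round(d['point'],3).tolist(),round(d['score'],2)) for d in recognise(c,t)][:5])
K=get_calibration("top");print(K)
E
```

```text
0.0 [ 0.20417707 -0.61658813  0.22168126] [-7.83743121e-04  9.87241810e-01  1.59226146e-01 -1.72173595e-04] 0.9974707497505321
top vial []
top plug_a []
top pad_left [([0.515, 0.234, 0.116], 0.64)]
top press [([0.553, 0.149, 0.114], 0.67)]
top guard [([0.598, 0.17, 0.133], 0.95)]
top nest_left [([0.553, 0.148, 0.111], 0.8), ([0.557, -0.046, 0.01], 0.7), ([0.466, 0.458, 0.066], 0.52)]
scene vial [([0.582, 0.178, 0.117], 0.69), ([0.502, 0.059, 0.052], 0.46), ([0.469, 0.231, 0.03], 0.39)]
scene plug_a [([0.466, 0.233, 0.029], 0.53), ([0.488, 0.144, 0.035], 0.36)]
scene pad_left [([0.519, 0.238, 0.112], 0.8), ([0.607, 0.186, 0.128], 0.53)]
{'fx': 387.00404719735525, 'fy': 387.00404719735525, 'cx': 271.0309845042389, 'cy': 215.82017971060833, 'cam_to_world': array([[ 0.00231034,  0.99738231, -0.07227159,  0.46681872],
       [-0.99997689,  0.00276634,  0.00621013,  0.00785004],
       [ 0.0063938 ,  0.07225557,  0.99736566,  1.32884268],
       [ 0.        ,  0.        ,  0.        ,  1.        ]])}
```

View pics/top0.png

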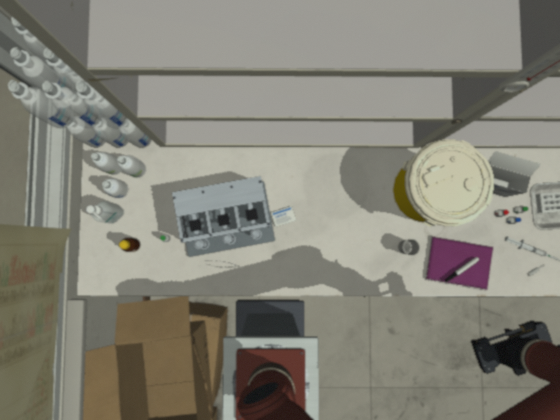

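View pics/scene0.png

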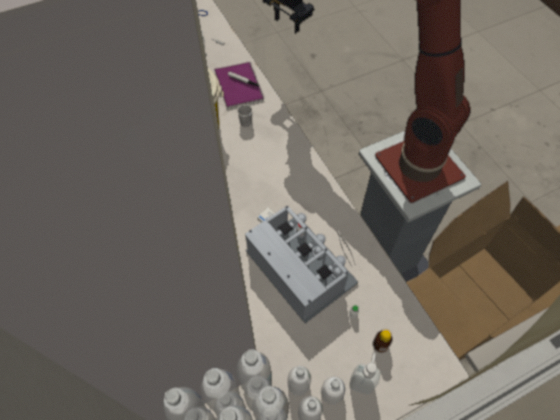

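The top view shows the press at columns 175–272, rows 180–255, with pads near (196,226), (224,220) and (252,214). The nests are too small to tell apart, so I'll zoom in.

```bash
cat > h.py <<'E'
from station import *
import cv2,numpy as np
def px2w(K,u,v,z):
    M=K['cam_to_world'];d=M[:3,:3]@np.array([(u-K['cx'])/K['fx'],-(v-K['cy'])/K['fy'],-1.])
    return M[:3,3]+d*(z-M[2,3])/d[2]
def w2px(K,p):
    M=K['cam_to_world'];q=M[:3,:3].T@(np.asarray(p)-M[:3,3])
    return np.array([K['cx']+K['fx']*q[0]/-q[2],K['cy']-K['fy']*q[1]/-q[2]])
def press(x,y,yaw,pts):
    c,s=np.cos(yaw),np.sin(yaw);pts=np.atleast_2d(pts)
    return np.c_[x+c*pts[:,0]-s*pts[:,1],y+s*pts[:,0]+c*pts[:,1],pts[:,2]]
E
python3 - <<'E'
from h import *
a=cv2.imread("pics/top0.png")[170:265,160:300];b=cv2.imread("pics/scene0.png")[195:325,235:375]
cv2.imwrite("pics/crop0.png",np.vstack([cv2.resize(a,None,fx=4,fy=4,interpolation=2)[:290*1+90],]))
cv2.imwrite("pics/crop1.png",cv2.resize(b,None,fx=4.5,fy=4.5,interpolation=2))
im=cv2.imread("pics/top0.png");g=im.max(2)
K=get_calibration("top")
m=(g<45).astype(np.uint8);m[:180]=0;m[250:]=0;m[:,:175]=0;m[:,275:]=0
n,_,st,ce=cv2.connectedComponentsWithStats(m)
for i in range(1,n):
    if st[i,4]>20: print(st[i],ce[i],px2w(K,*ce[i],.114))
E
```

```text
[246 209  11  11  88] [251.26136364 214.31818182] [0.55941619 0.06251753 0.114     ]
[219 214  10  11  81] [223.39506173 219.44444444] [0.54301393 0.14997087 0.114     ]
[190 220  10  10  80] [194.7875 224.55  ] [0.5267171  0.23950083 0.114     ]
```

View pics/crop0.png

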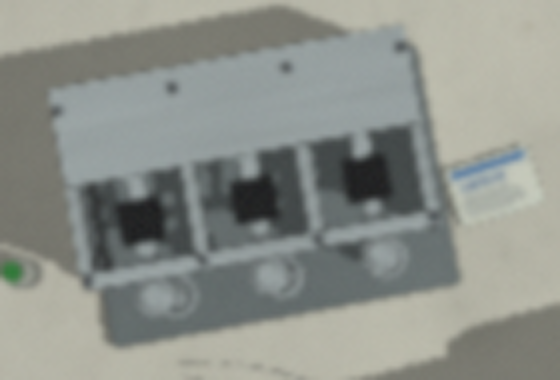

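View pics/crop1.png

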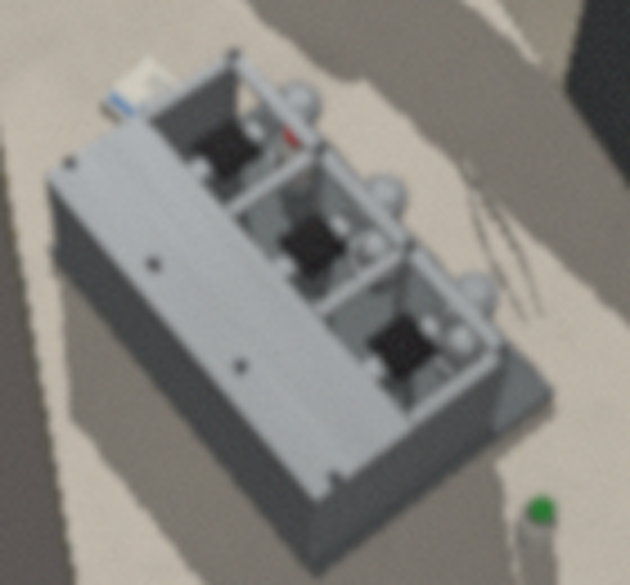

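The scene crop shows a red vial cap at the right station, near crop pixel (290,135). Grey plug heads show at the middle and left stations. The network's vial point (0.502, 0.059) fits the right nest, and the pads give a yaw of about 0.183. The target is pad_right at (0.559, 0.0625), so I'm moving there.

>>> servo_tool --series '[[[3.2,-3.1,0,0.02,-1],[6.4,-6.2,0,0.04,-1],[9.6,-9.3,0,0.06,-1],[12.8,-12.4,0,0.08,-1],[16,-15.5,0,0.1,-1],[19.2,-18.6,0,0.12,-1],[22.4,-21.7,0,0.137,-1],[25.6,-24.8,0,0.137,-1],[28.8,-27.9,0,0.137,-1],[32,-31,0,0.137,-1]]]'

```text
time: 1.55
tcp_pos: [0.4112, -0.2205, 0.2229]
tcp_rot: [0.0, 0.996, 0.091, 0.0]
force: [1.2, 0.5, 0.2]
opening: 0.174
finger_force: 0.0
```

```bash
cat > go.py <<'E'
import sys
from h import *
from scipy.spatial.transform import Rotation as R
s=state();q=s['tcp_rot'];r=R.from_quat([q[1],q[2],q[3],q[0]]).as_matrix()
t=np.array(list(map(float,sys.argv[1:4])))
print(s['time'],s['tcp_pos'],'yaw',np.arctan2(r[1,0],r[0,0]),'z',r[:,2],'op',s['opening'],'F',s['force'],'shift cm',np.round(100*r.T@(t-s['tcp_pos']),2))
E
python3 go.py .559 .0625 .222
```

```text
1.55 [ 0.41124796 -0.22048553  0.22294109] yaw 0.18270159802781308 z [ 7.27688197e-04 -6.76608936e-04 -9.99999506e-01] op 0.17434746143280588 F [1.17940044 0.50076047 0.22850206] shift cm [ 19.67 -25.14   0.09]
```

>>> servo_tool --series '[[[3,-3.8,0,0,-1],[6,-7.6,0,0,-1],[9,-11.4,0,0,-1],[12,-15.2,0,0,-1],[15,-19,0,0,-1],[17.5,-22.5,0,0,-1],[19,-24.3,0,0,-1],[19.6,-25.1,0,0,-1],[19.6,-25.1,0,0,-1],[19.6,-25.1,0,0,-1]]]'

```text
time: 2.55
tcp_pos: [0.5575, 0.0588, 0.2224]
tcp_rot: [0.0, 0.996, 0.091, -0.0]
force: [-1.3, -0.9, -0.8]
opening: 0.006
finger_force: 0.0
```

```bash
python3 go.py .559 .0625 .222; python3 - <<'E'
from h import *
K=get_calibration("wrist");im=read_camera("wrist");cv2.imwrite("pics/w1.png",im[:,:,::-1])
print(K)
for t in ("vial","plug_a","pad_right"):
    print(t,[(np.round(d['point'],3).tolist(),round(d['score'],2)) for d in recognise("wrist",t)][:4])
E
```

```text
2.55 [0.55748102 0.0587526  0.22243906] yaw 0.18133456823974425 z [-4.65540807e-04 -7.28744505e-04 -9.99999626e-01] op 0.0056563809193421665 F [-1.3401458  -0.94931633 -0.77651991] shift cm [ 0.22 -0.34  0.04]
{'fx': 346.9837346670583, 'fy': 346.9837346670583, 'cx': 278.63094227809586, 'cy': 210.12911379026244, 'cam_to_world': array([[ 0.18061237,  0.94789172,  0.26245088,  0.62910588],
       [-0.98355013,  0.17328094,  0.05101812,  0.07144844],
       [ 0.00288192, -0.2673481 ,  0.96359571,  0.38476601],
       [ 0.        ,  0.        ,  0.        ,  1.        ]])}
vial [([0.502, 0.043, 0.039], 0.48)]
plug_a [([0.473, 0.221, 0.028], 0.63)]
pad_right [([0.555, 0.06, 0.115], 0.78)]
```

View pics/w1.png

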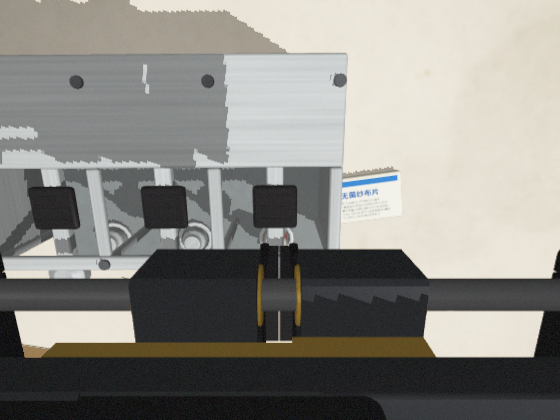

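The wrist view shows the right pad at (275,206), inside its window between the bars at columns about 222 and 331. Plug tops are visible at (193,238) and (115,236), and reddish vial glass at (285,238). So the vial is at the right station. Next I'll compute the refined pad and window centres.

```bash
python3 - <<'E'
from h import *
K=get_calibration("wrist")
im=cv2.imread("pics/w1.png");m=(im.max(2)<60).astype(np.uint8);m[:180]=0;m[232:]=0
n,_,st,ce=cv2.connectedComponentsWithStats(m)
P=[]
for i in range(1,n):
    if st[i,4]>500:
        x,y,w,h=st[i,:4];c=px2w(K,x+w/2-.5,y+h/2-.5,.114);print(st[i],c)
print('bars',px2w(K,222,190,.13),px2w(K,331,190,.13),'rear edge',px2w(K,275,167,.13))
E
```

```text
[ 253  185   44   43 1814] [0.55827182 0.06105047 0.114     ]
[  28  187   52   43 1905] [0.52464896 0.23636605 0.114     ]
[ 141  186   47   43 1835] [0.54145763 0.14872266 0.114     ]
bars [0.56761679 0.10261515 0.13      ] [0.5822885  0.02210984 0.13      ] rear edge [0.59179375 0.06655769 0.13      ]
```

>>> servo_tool --series '[[[0.1,-0.2,1,0,-1],[0.1,-0.2,3,0,-1],[0.1,-0.2,5,0,-1],[0.1,-0.2,7,0,-1],[0.1,-0.2,8.5,0,-1],[0.1,-0.2,9.5,0,-1],[0.1,-0.2,10,0,-1],[0.1,-0.2,10,0,-1]]]'

```text
time: 3.55
tcp_pos: [0.5583, 0.0624, 0.1222]
tcp_rot: [-0.0, 0.996, 0.091, -0.0]
force: [0.4, 0.9, -0.8]
opening: 0.006
finger_force: 0.0
```

```bash
python3 go.py .558 .061 .099
```

```text
3.55 [0.55825849 0.06243721 0.12219709] yaw 0.18281199844159415 z [-5.65038586e-04  1.08183335e-04 -9.99999835e-01] op 0.0057136370415001156 F [ 0.36554698  0.85892912 -0.78601821] shift cm [-0.05  0.14  2.32]
```

Well centred and below the guard face; pressing slowly to about 0.100.

>>> servo_tool --series '[[[0,0.1,0.5,0,-1],[0,0.1,0.9,0,-1],[0,0.1,1.3,0,-1],[0,0.1,1.6,0,-1],[0,0.1,1.9,0,-1],[0,0.1,2.1,0,-1],[0,0.1,2.2,0,-1],[0,0.1,2.2,0,-1]]]'

```text
time: 4.35
tcp_pos: [0.5588, 0.0613, 0.1009]
tcp_rot: [0.0, 0.996, 0.091, 0.0]
force: [-1.9, -0.2, 6.2]
opening: 0.007
finger_force: 3.0
```

>>> servo_tool --series '[[[0,0,0.1,0,-1],[0,0,0.2,0,-1],[0,0,0.2,0,-1],[0,0,0.2,0,-1]]]'

```text
time: 4.75
tcp_pos: [0.559, 0.0614, 0.1003]
tcp_rot: [0.0, 0.996, 0.091, 0.001]
force: [-7.6, -3.1, 18.8]
opening: 0.004
finger_force: 10.2
```

The force jumped to 19 N and the motion has stalled, so the lever is at its bottom stop. Holding for over a second.

>>> servo_tool --series '[[[0,0,0,0,-1],[0,0,0,0,-1],[0,0,0,0,-1],[0,0,0,0,-1],[0,0,0,0,-1],[0,0,0,0,-1],[0,0,0,0,-1],[0,0,0,0,-1],[0,0,0,0,-1],[0,0,0,0,-1]]]'

```text
time: 5.75
tcp_pos: [0.559, 0.0614, 0.1003]
tcp_rot: [0.0, 0.996, 0.091, 0.001]
force: [-7.6, -2.8, 18.6]
opening: 0.003
finger_force: 10.2
```

>>> servo_tool --series '[[[0,0,0,0,-1],[0,0,-0.3,0,-1],[0,0,-0.7,0,-1],[0,0,-1.2,0,-1],[0,0,-1.8,0,-1],[0,0,-3,0,-1],[0,0,-5,0,-1],[0,0,-8,0,-1],[0,0,-11,0,-1],[0,0,-12,0,-1]]]'

```text
time: 6.75
tcp_pos: [0.5597, 0.0622, 0.2223]
tcp_rot: [-0.0, 0.996, 0.091, 0.002]
force: [0.4, 0.7, 0.4]
opening: 0.007
finger_force: 0.0
```

```bash
python3 go.py .558 .061 .222; python3 - <<'E'
from h import *
im=read_camera("wrist");o=cv2.imread("pics/w1.png")
cv2.imwrite("pics/w2.png",im[:,:,::-1])
m=(im.max(2)<60).astype(np.uint8);m[:180]=0;m[232:]=0
K=get_calibration("wrist")
n,_,st,ce=cv2.connectedComponentsWithStats(m)
for i in range(1,n):
    if st[i,4]>500:print(st[i])
E
```

```text
6.75 [0.55974194 0.06215112 0.22228827] yaw 0.18319988285755867 z [ 4.26836840e-03  5.61575869e-04 -9.99990733e-01] op 0.006879982878828119 F [0.38089704 0.66119637 0.42657941] shift cm [-0.19  0.08  0.03]
[  32  190   52   42 1847]
[ 145  190   47   42 1809]
[ 257  190   44   42 1782]
```

View pics/w2.png

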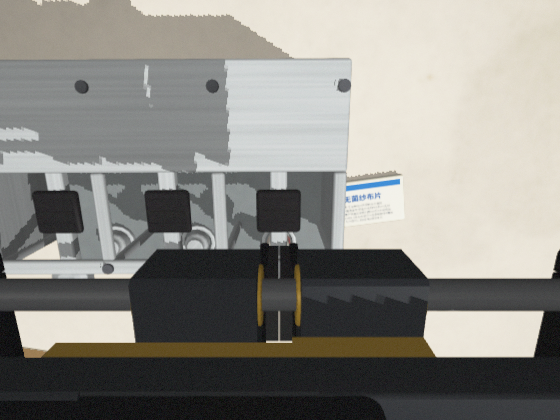

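All three pads are level again at row about 211. The right pad at (279,211) is back up, the scene is unchanged, and the tool is clear. Handing in.

```bash
python3 -c "
from station import *
print(job_done())"
```

```text
the job is handed in; nothing more can be done
None
```

I pressed the right station's lever (the one with the vial) down to its stop through its window, held it there for over a second and let it come back up. I then drew the arm clear and handed in the job; no verdict was returned.

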